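Find the pot cover that rocks and press it home

ROBOT

A 6-joint arm with a two-finger parallel gripper is mounted at the origin on a cart in front of the work surface, level with it; the furniture and walls round the work are solid. World frame = base frame: x ahead of the robot, y to its left, z up, the work surface at z = 0. Lengths are in m, angles in rad, forces in N, time in s.
With the tool pointing down it reaches from about 0.275 to 0.725 m from the base axis. Payload 15.9 kg.
Tool frame: the origin (TCP) lies at the centre of the arm's flange, where the gripper is bolted on; the fingertips stand robot.tip_extent ahead of it and the grasp point (between the pads) lies 155 mm ahead of it (robot.tip_extent is the distance from the TCP to the fingertips, in m); z points along the fingers, y is the line along which they close (so a half turn about z gives the same grasp; the last joint's range is limited). The gripper opens to 85 mm and grips with 20 to 120 N. Pads are 22 mm wide; open, the fingers measure 114 mm over their backs; the gripper's body (76 mm by 85 mm) begins 54 mm behind the grasp point. The pads swing forward as they close: fully open they stand 13 mm farther back than shut.
Start: joints at [-1.201, 0.213, -0.034, 1.323, 0, 1.571], TCP at [0.181, -0.466, 0.405] pointing down, gripper open.
Joint ranges: [-2.98, 2.98], [-0.74, 1.72], [-1.14, 1.35], [-2.1, 2.04], [-1.57, 1.44], [-3.14, 3.14]. Speed limits (rad/s): [1.89, 1.89, 2.39, 2.57, 3.14, 3.14].

INTERFACE

Orientations are given as a unit quaternion [x, y, z, w].
In Python, from workcell import monitor, viewer, robot gives the robot as it stands.
- The arm moves only by the tool servo_tool, never from a script. Its argument "plan" is a list of rows, each a list of 7 numbers: the turn, a rotation vector about the tool's x, y, z in degrees, then the shift along the tool's x, y, z in m, then the opening, from 0 (shut) to 1 (fully open). A call has 1 to 10 rows; each row shifts and turns the commanded pose from where the row before left it, along the tool's axes as they then stand; what a row does not reach is not made up. A row lasts 1/8 s, in which the tool goes at most 62.5 mm and 10.7 degrees, less where a joint would pass 70% of its speed; a pose out of reach is approached as far as the arm can. A call with a gripper value outside its range is refused whole. The fingers move at their own pace and stop on an object; "newtons" is the grip in N (left out, the last holds). Time passes only in rows, so rows that do not move let the fingers close. It gives the time, the measured TCP pose, the force, the opening and the grip force at its end, in the units of the state.
- monitor.get_obs(): the state, without advancing time (a new reading comes with each control period).
- viewer.get_image(name): name is "side" or "top" or "wrist"; returns a dict with "frame" (400x640x3 uint8, red, green, blue), "range_z" (400x640 float32, m along the optical axis (not along the pixel's ray), 0 where there is no reading), "vfov" (degrees; the focal length in pixels is half the picture's height over the tangent of half this angle, whatever the lens; pixels are square), "cx", "cy" (the principal point, pixels), "camera_from_world" (4x4, takes a point from world to camera coordinates); the wrist camera has in their place "tool_from_camera" (4x4, takes a point from camera to tool coordinates, whose origin is the TCP and whose axes are the flange's). Camera axes: x right, y down, z forward; pixel columns grow to the right and rows downward; lengths in m; the calibration is good to about 2 mm. The wrist camera is an equidistant fisheye: a pixel r from the principal point sees the ray r / f radians off the axis. A picture is of the moment at which its call begins: read the wrist's pose just before it.
- robot.close_job(): hands the job in; it is judged then, once.
The state is a dict: "time_s": time; "joint_pos": joint angles; "dq": joint speeds; "effort": joint torques, N m; "tool_pos": TCP position; "tool_rot": TCP orientation; "force": force on the tool from outside, world axes, zero at the start; "ft_torque": the same for the moment, N m; "width": finger opening in m; "finger_force": force on a finger pad.
Only numpy, scipy, OpenCV 4.12 (cv2) and the standard library are available. Lean on these libraries where they do the work, as an engineer would, in place of code of your own. Each camera call takes 0.05 s, during which the arm holds its last target. There are 200 camera calls.

TASK

One of the three wooden pot covers is not home and rocks when it is pressed near its edge, though all three look alike. Press lightly near the edge of the covers, one after another, until you find the one that tips under the finger, then press that cover down in the middle until it is fully home. Only press with the fingertips: do not pick up, tip or shove the pots, and leave the other things where they are.

Things in the scene. Friction and masses are not known exactly. Their poses are not given: they have to be found in the camera images.
- pot_a: One of three identical round white ceramic pots, 86 mm across, about 0.9 kg, standing loose, under a flat round pale wooden cover. Origin: centre of its underside, z up. The pot's rim is 78 mm up. The cover is 94 mm across, flat on top apart from a fine turned ring; its skirt hides the rim. Top of the cover: 88 mm up when home, 93 mm when not.
- rock_a_x (a joint): Tilt of pot_a's cover about the pot's own x axis, rad; 0 = level, as all start. A cover that is home stays at 0 when pressed. The one that is not home stands level and rocks: 3 N straight down 35 mm off centre, on any side, tilts it about 0.12 rad until it meets the rim; let go, it springs back. Edge presses under 20 N do not seat it.
- rock_a_y (a joint): The same about the y axis of pot_a; the cover can tilt about both at once, so that it dips on whichever side it is pressed.
- seat_a (a joint): How far the cover of pot_a has sunk since the start, m; 0 at the start for every pot. Covers that are home cannot sink. The one that is not sinks 5 mm when its middle is pressed straight down with 15 to 20 N (tight gasket), stays down, and then no longer rocks.
- pot_b: One of three identical round white ceramic pots, 86 mm across, about 0.9 kg, standing loose, under a flat round pale wooden cover. Origin: centre of its underside, z up. The pot's rim is 78 mm up. The cover is 94 mm across, flat on top apart from a fine turned ring; its skirt hides the rim. Top of the cover: 88 mm up when home, 93 mm when not.
- rock_b_x (a joint): Tilt of pot_b's cover about the pot's own x axis, rad; 0 = level, as all start. A cover that is home stays at 0 when pressed. The one that is not home stands level and rocks: 3 N straight down 35 mm off centre, on any side, tilts it about 0.12 rad until it meets the rim; let go, it springs back. Edge presses under 20 N do not seat it.
- rock_b_y (a joint): The same about the y axis of pot_b; the cover can tilt about both at once, so that it dips on whichever side it is pressed.
- seat_b (a joint): How far the cover of pot_b has sunk since the start, m; 0 at the start for every pot. Covers that are home cannot sink. The one that is not sinks 5 mm when its middle is pressed straight down with 15 to 20 N (tight gasket), stays down, and then no longer rocks.
- pot_c: One of three identical round white ceramic pots, 86 mm across, about 0.9 kg, standing loose, under a flat round pale wooden cover. Origin: centre of its underside, z up. The pot's rim is 78 mm up. The cover is 94 mm across, flat on top apart from a fine turned ring; its skirt hides the rim. Top of the cover: 88 mm up when home, 93 mm when not.
- rock_c_x (a joint): Tilt of pot_c's cover about the pot's own x axis, rad; 0 = level, as all start. A cover that is home stays at 0 when pressed. The one that is not home stands level and rocks: 3 N straight down 35 mm off centre, on any side, tilts it about 0.12 rad until it meets the rim; let go, it springs back. Edge presses under 20 N do not seat it.
- rock_c_y (a joint): The same about the y axis of pot_c; the cover can tilt about both at once, so that it dips on whichever side it is pressed.
- seat_c (a joint): How far the cover of pot_c has sunk since the start, m; 0 at the start for every pot. Covers that are home cannot sink. The one that is not sinks 5 mm when its middle is pressed straight down with 15 to 20 N (tight gasket), stays down, and then no longer rocks.
- spice_jar: Bystander: glass spice jar with a black cap, 44 mm across, 96 mm high, standing loose between two of the places of the pots. Origin: centre of its underside.
- garlic: Bystander: garlic bulb, 56 mm across and high, loose between two of the places of the pots. Origin: centre of its underside.
- lemon: Bystander: lemon, 71 x 53 x 51 mm, loose behind the pots. Origin: its underside.
- food_tin: Bystander: small food tin, 75 mm across, 58 mm high, loose at the front right. Origin: centre of its underside.
Not all that is in view belongs to the job. What is shaped like the pot_b but purple is not meant. Leave any pink look-alike of the pot_c alone.

How it is judged:
By the outcome, as a careful person would: the job done as asked, in the order asked, and still so for the second after the job is handed in, with the robot touching nothing.
It also fails if it takes over 48 s, if anything falls off the work surface, if the arm or the gripper's body presses on something with over 40 N, if the wrist force passes 120 N, or if a joint passes its speed limit or range.

## Working session

There is one attempt and no reset: what is moved stays moved. The work goes in short steps, Python scripts to look and compute and a tool call to move; the robot and the scene stay as the last step left them, time stands still between calls to the robot, and variables do not carry over. Pictures are saved under pics/ and viewed, at most 10 in all, crops included, and the job is handed in when it is done.

Besides the shell and the picture viewer there is one more tool, called after "Request:" as name(argument=value, ...) on one line, values as JSON. servo_tool: Moves the arm, as the interface text tells. Its arguments: {"type":"object","properties":{"plan":{"type":"array","items":{"type":"array","items":{"type":"number"}}},"newtons":{"type":"number"}},"required":["plan"]}

```bash
mkdir -p pics; python3 - <<'E'
from workcell import monitor, viewer, robot
import cv2, numpy as np
o=monitor.get_obs(); print({k:np.round(v,3) for k,v in o.items()}, robot.tip_extent)
for n in("top","side"):
    d=viewer.get_image(n); cv2.imwrite(f"pics/{n}0.png",d["frame"][:,:,::-1]); np.savez(f"{n}0.npz",**d)
    print(n,d["vfov"],d["cx"],d["cy"],np.round(d["camera_from_world"],3).tolist())
E
```

```text
{'time_s': np.float64(0.0), 'joint_pos': array([-1.201,  0.213, -0.035,  1.324,  0.   ,  1.571]), 'dq': array([ 0.001, -0.   , -0.   ,  0.   , -0.   ,  0.001]), 'effort': array([ 1.0000e-03, -6.8616e+01,  4.8712e+01,  1.8000e-02, -0.0000e+00,
       -0.0000e+00]), 'tool_pos': array([ 0.181, -0.466,  0.404]), 'tool_rot': array([ 0.983,  0.184, -0.   , -0.001]), 'force': array([-0.651, -0.631, -0.028]), 'ft_torque': array([ 0.026, -0.026, -0.014]), 'finger_force': np.float64(0.0), 'width': np.float64(0.085)} 0.1734
top 53.3681933549916 323.1577904779682 201.20924236379145 [[0.029, -1.0, 0.007, -0.076], [-0.983, -0.03, -0.179, 0.563], [0.179, -0.002, -0.984, 1.122], [0.0, 0.0, 0.0, 1.0]]
side 52.40448871401035 319.64575278863555 205.28931399601785 [[1.0, 0.019, 0.024, -0.543], [0.03, -0.475, -0.88, 0.026], [-0.005, 0.88, -0.475, 1.177], [0.0, 0.0, 0.0, 1.0]]
```

View pics/top0.png

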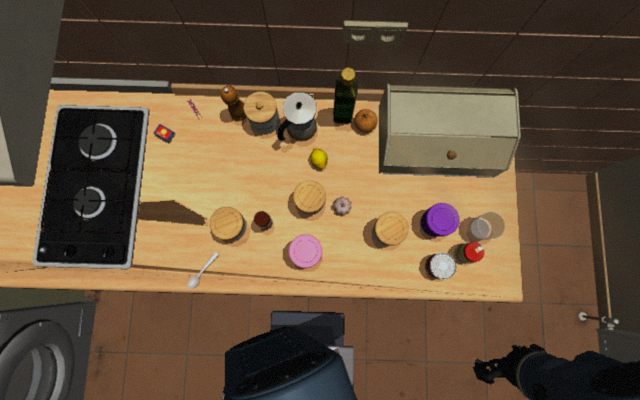

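View pics/side0.png

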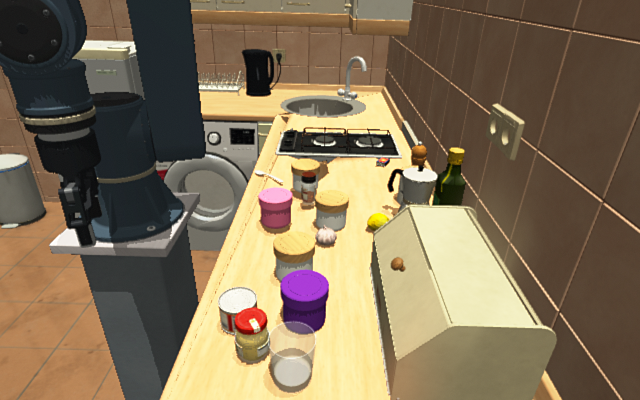

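The top view shows the three wooden covers at about (228,225), (310,198) and (391,229). Purple and pink look-alikes are at (440,220) and (306,252). I'll measure the covers using depth and colour.

```bash
cat > h.py <<'E'
import numpy as np, cv2
def world(d):
    h,w=d["range_z"].shape; f=h/2/np.tan(np.radians(float(d["vfov"]))/2)
    u,v=np.meshgrid(np.arange(w),np.arange(h)); z=d["range_z"]
    P=np.stack([(u-d["cx"])/f*z,(v-d["cy"])/f*z,z],-1)
    T=np.linalg.inv(d["camera_from_world"]); return P@T[:3,:3].T+T[:3,3]
def blobs(d,zlo,zhi):
    W=world(d); m=((W[...,2]>zlo)&(W[...,2]<zhi)&(d["range_z"]>0)).astype(np.uint8)
    m=cv2.morphologyEx(m,cv2.MORPH_OPEN,np.ones((3,3),np.uint8))
    n,l,s,c=cv2.connectedComponentsWithStats(m,connectivity=4)
    for i in range(1,n):
        if s[i,4]<120: continue
        p=W[l==i]; q=np.float32(p[:,:2]); (x,y),r=cv2.minEnclosingCircle(q)
        print(np.round(c[i]),s[i,4],"mean",np.round(p.mean(0),4),"circ",round(x,4),round(y,4),round(r,4),"zmed",round(float(np.median(p[:,2])),4),d["frame"][l==i].mean(0).astype(int))
E
python3 - <<'E'
from h import *
for n in("top","side"):
    print(n); blobs(dict(np.load(n+"0.npz")),0.078,0.104)
E
```

```text
top
[125.  73.] 547 mean [0.9323 0.5478 0.0908] circ 0.9312 0.5515 0.2201 zmed 0.0905 [48 37 29]
[221.  76.] 186 mean [0.932  0.2606 0.0906] circ 0.9324 0.2612 0.071 zmed 0.0911 [49 37 29]
[314.  79.] 160 mean [ 0.9321 -0.0213  0.0907] circ 0.9328 -0.0218 0.0625 zmed 0.0913 [46 35 28]
[428.  82.] 458 mean [ 0.9322 -0.3636  0.0906] circ 0.9324 -0.3655 0.1825 zmed 0.0911 [57 45 35]
[568.  87.] 540 mean [ 0.9325 -0.789   0.0911] circ 0.9313 -0.7871 0.2183 zmed 0.0914 [48 37 29]
[309. 196.] 823 mean [ 0.5714 -0.0195  0.0881] circ 0.573 -0.0197 0.0473 zmed 0.0882 [193 148  82]
[442. 219.] 885 mean [ 0.5163 -0.3972  0.0929] circ 0.5179 -0.3984 0.0474 zmed 0.0932 [127  60 158]
[226. 223.] 872 mean [0.4879 0.212  0.0882] circ 0.489 0.2135 0.0474 zmed 0.0882 [191 146  80]
[262. 219.] 193 mean [0.5021 0.1122 0.0949] circ 0.5028 0.1126 0.0219 zmed 0.0956 [72 30 16]
[391. 229.] 875 mean [ 0.4857 -0.2528  0.0929] circ 0.4865 -0.2543 0.0475 zmed 0.0931 [195 150  83]
[305. 251.] 870 mean [ 0.4162 -0.0133  0.0883] circ 0.4166 -0.0139 0.0466 zmed 0.0883 [203 137 171]
[474. 252.] 327 mean [ 0.4285 -0.
[... 1132 characters left out ...]
87]
[515. 277.] 295 mean [ 0.933  -0.3633  0.0979] circ 0.9326 -0.3521 0.1048 zmed 0.0981 [112  95  70]
[304. 288.] 1426 mean [ 0.5188 -0.4075  0.0899] circ 0.5185 -0.3999 0.0479 zmed 0.0909 [152  54 191]
[250. 320.] 642 mean [ 0.4301 -0.4907  0.0839] circ 0.4298 -0.4878 0.0286 zmed 0.0841 [222  77  60]
[291. 328.] 282 mean [ 0.5025 -0.5077  0.0846] circ 0.5046 -0.5308 0.0386 zmed 0.085 [168 145 140]
[573. 372.] 700 mean [ 0.9334 -0.5855  0.0917] circ 0.9331 -0.5851 0.0536 zmed 0.0921 [80 63 48]
[466. 369.] 1803 mean [ 0.7728 -0.5856  0.0913] circ 0.7778 -0.5663 0.114 zmed 0.0912 [137 122  88]
[291. 357.] 240 mean [ 0.5074 -0.5688  0.0849] circ 0.5055 -0.5528 0.0352 zmed 0.0849 [201 189 164]
```

The right-hand cover at (0.487, -0.254) reads 93 mm, while the other two read 88 mm. I'll probe that one first, on its near edge, with the gripper shut.

Request:
servo_tool(plan=[[0,0,0,0.041,-0.011,0.008,0],[0,0,0,0.041,-0.011,0.008,0],[0,0,0,0.041,-0.011,0.008,0],[0,0,0,0.041,-0.011,0.008,0],[0,0,0,0.041,-0.011,0.008,0],[0,0,0,0.041,-0.011,0.008,0],[0,0,0,0.041,-0.011,0.008,0],[0,0,0,0.041,-0.011,0.008,0],[0,0,0,0,0,0,0],[0,0,0,0,0,0,0]], newtons=20)

```text
time_s: 1.35
tool_pos: [0.4545, -0.2656, 0.3405]
tool_rot: [0.983, 0.184, -0.0, -0.0]
force: [0.1, 0.5, 0.2]
width: -0.0003
finger_force: 0.0
```

Request:
servo_tool(plan=[[0,0,0,0,0,0.02,0],[0,0,0,0,0,0.02,0],[0,0,0,0,0,0.02,0],[0,0,0,0,0,0.007,0],[0,0,0,0,0,0,0],[0,0,0,0,0,0,0]])

```text
time_s: 2.1
tool_pos: [0.4548, -0.2659, 0.2745]
tool_rot: [0.983, 0.184, 0.0, 0.0]
force: [-0.0, 0.8, 0.1]
width: 0.0001
finger_force: 0.0
```

```bash
python3 - <<'E'
from workcell import monitor, viewer
import cv2,numpy as np
o=monitor.get_obs();print(o["tool_pos"],o["force"],o["tool_pos"][2]-.1734)
d=viewer.get_image("side");cv2.imwrite("pics/s1.png",cv2.resize(d["frame"][190:310,220:380,::-1],None,fx=5,fy=5)[:600])
E
```

```text
[ 0.45479902 -0.26592067  0.27452913] [-0.04095628  0.84699546  0.11929911] 0.1011291254706671
```

View pics/s1.png

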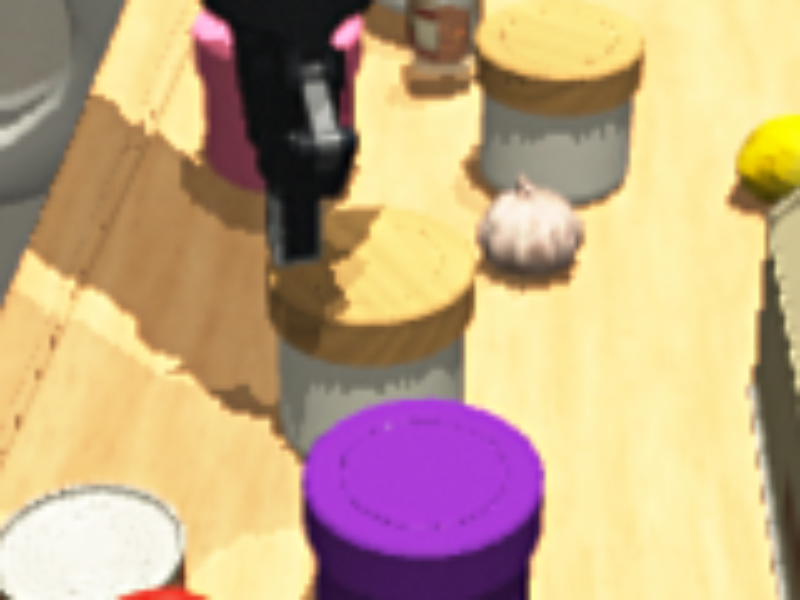

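The shut finger hovers just above the near (left) edge of the cover, at crop (295,250), and clear of everything else. I'll press down in small steps.

Request:
servo_tool(plan=[[0,0,0,0,0,0.002,0],[0,0,0,0,0,0.002,0],[0,0,0,0,0,0.002,0],[0,0,0,0,0,0.002,0],[0,0,0,0,0,0.001,0],[0,0,0,0,0,0,0],[0,0,0,0,0,0,0]])

```text
time_s: 3.02
tool_pos: [0.4547, -0.2656, 0.2648]
tool_rot: [0.983, 0.184, 0.0, 0.0]
force: [-1.1, 0.3, 1.3]
width: 0.0
finger_force: 0.7
```

Request:
servo_tool(plan=[[0,0,0,0,0,0.001,0],[0,0,0,0,0,0,0]])

```text
time_s: 3.28
tool_pos: [0.4547, -0.2656, 0.2637]
tool_rot: [0.983, 0.184, -0.0, -0.0]
force: [-1.6, -0.9, 2.6]
width: -0.0003
finger_force: 1.1
```

Request:
servo_tool(plan=[[0,0,0,0,0,0.001,0],[0,0,0,0,0,0,0]])

```text
time_s: 3.52
tool_pos: [0.4546, -0.2656, 0.2627]
tool_rot: [0.983, 0.184, -0.0, 0.0]
force: [-3.5, -1.0, 3.3]
width: -0.0003
finger_force: 1.8
```

```bash
python3 - <<'E'
from h import *
from workcell import viewer
for t in(0,1):
    d=dict(np.load("side0.npz")) if t==0 else viewer.get_image("side")
    W=world(d)
    for x,y in((.4869,-.2543),(.573,-.020)):
        m=(np.hypot(W[...,0]-x,W[...,1]-y)<.043)&(W[...,2]>.078)&(W[...,2]<.1)&(d["frame"][...,0].astype(int)-d["frame"][...,2]>40)
        p=W[m]; 
        for _ in range(3):
            A=np.c_[p[:,:2]-[x,y],np.ones(len(p))]; c=np.linalg.lstsq(A,p[:,2],rcond=None)[0]; k=abs(A@c-p[:,2])<.002; p=p[k]
        print(t,(x,y),len(p),np.round(c,4))
E
```

```text
0 (0.4869, -0.2543) 623 [ 0.0014 -0.0008  0.0911]
0 (0.573, -0.02) 334 [-0.0008  0.0055  0.0861]
1 (0.4869, -0.2543) 544 [0.1231 0.0464 0.0911]
1 (0.573, -0.02) 331 [-0.0006  0.0018  0.086 ]
```

The pressed cover has tilted 0.13 rad towards the finger, so this is the loose one. I'll lift, shift to the middle and press it home.

Request:
servo_tool(plan=[[0,0,0,0,0,-0.005,0],[0,0,0,0,0,-0.015,0],[0,0,0,0.017,0.0005,0,0],[0,0,0,0.017,0.0005,0,0],[0,0,0,0,0,0,0],[0,0,0,0,0,0,0]])

```text
time_s: 4.32
tool_pos: [0.4868, -0.254, 0.2823]
tool_rot: [0.983, 0.184, -0.0, -0.0]
force: [-0.5, 0.1, 0.4]
width: 0.0001
finger_force: 0.0
```

```bash
python3 - <<'E'
from h import *
from workcell import viewer,monitor
print(monitor.get_obs()["tool_pos"])
blobs(viewer.get_image("side"),.078,.098)
E
```

```text
[ 0.48683926 -0.25399386  0.2822643 ]
[62. 91.] 223 mean [-0.7955  1.0661  0.0885] circ -0.7921 1.0676 0.1633 zmed 0.0885 [110 109 101]
[431. 150.] 167 mean [0.9325 0.3748 0.0879] circ 0.9322 0.3939 0.2132 zmed 0.0877 [88 69 52]
[127. 197.] 535 mean [ 0.0282 -0.0597  0.0875] circ 0.0031 -0.0064 0.0989 zmed 0.0875 [36 45 49]
[270. 196.] 339 mean [ 0.4061 -0.0246  0.0852] circ 0.4134 -0.0167 0.0472 zmed 0.0857 [208 123 151]
[331. 198.] 481 mean [ 0.5725 -0.027   0.0854] circ 0.5736 -0.0215 0.0478 zmed 0.0858 [232 204 118]
[415. 198.] 149 mean [ 0.8048 -0.015   0.0875] circ 0.81 0.0039 0.0365 zmed 0.0875 [85 82 70]
[294. 246.] 865 mean [ 0.488  -0.2672  0.0895] circ 0.487 -0.2557 0.048 zmed 0.0907 [181 145  81]
[304. 288.] 1423 mean [ 0.5187 -0.4075  0.09  ] circ 0.519 -0.3994 0.0479 zmed 0.0909 [152  55 192]
[250. 320.] 647 mean [ 0.43   -0.4906  0.0839] circ 0.4294 -0.4889 0.0292 zmed 0.0841 [222  78  60]
[291. 328.] 289 mean [ 0.5021 -0.5079  0.0845] circ 0.5048 -0.5311 0.0386 zmed 0.0844 [167 143 139]
[572. 373.] 497 mean [ 0.9334 -0.5848  0.0884] circ 0.9333 -0.5832 0.0506 zmed 0.0887 [80 63 48]
[292. 357.] 252 mean [ 0.5077 -0.5682  0.0847] circ 0.5062 -0.5506 0.0361 zmed 0.0848 [201 189 163]
[465. 370.] 1341 mean [ 0.7727 -0.5856  0.0881] circ 0.7778 -0.5659 0.114 zmed 0.0881 [137 121  87]
```

The pot hasn't moved and the finger is centred over the cover. Next I'll press straight down.

Request:
servo_tool(plan=[[0,0,0,0,0,0.008,0],[0,0,0,0,0,0.006,0],[0,0,0,0,0,0.002,0],[0,0,0,0,0,0.001,0],[0,0,0,0,0,0.001,0],[0,0,0,0,0,0,0]])

```text
time_s: 5.12
tool_pos: [0.4865, -0.2542, 0.2652]
tool_rot: [0.983, 0.184, -0.0, 0.0]
force: [-5.4, 2.6, 9.8]
width: -0.0002
finger_force: 5.5
```

Request:
servo_tool(plan=[[0,0,0,0,0,0.001,0],[0,0,0,0,0,0,0]])

```text
time_s: 5.38
tool_pos: [0.4865, -0.2542, 0.2642]
tool_rot: [0.983, 0.184, -0.0, 0.0]
force: [-6.4, 2.1, 11.8]
width: -0.0003
finger_force: 5.8
```

Request:
servo_tool(plan=[[0,0,0,0,0,0.001,0],[0,0,0,0,0,0,0]])

```text
time_s: 5.62
tool_pos: [0.4865, -0.2542, 0.2632]
tool_rot: [0.983, 0.184, -0.0, 0.0]
force: [-5.4, 2.0, 10.9]
width: 0.0001
finger_force: 5.8
```

Request:
servo_tool(plan=[[0,0,0,0,0,0.001,0],[0,0,0,0,0,0,0]])

```text
time_s: 5.88
tool_pos: [0.4865, -0.2542, 0.2622]
tool_rot: [0.983, 0.184, -0.0, 0.0]
force: [-4.9, 1.7, 12.0]
width: -0.0002
finger_force: 5.8
```

Request:
servo_tool(plan=[[0,0,0,0,0,0.001,0],[0,0,0,0,0,0,0]])

```text
time_s: 6.12
tool_pos: [0.4865, -0.2542, 0.2612]
tool_rot: [0.983, 0.184, -0.0, 0.0]
force: [-6.3, 3.1, 12.0]
width: -0.0002
finger_force: 6.4
```

Request:
servo_tool(plan=[[0,0,0,0,0,0.0005,0],[0,0,0,0,0,0,0]])

```text
time_s: 6.38
tool_pos: [0.4865, -0.2542, 0.2611]
tool_rot: [0.983, 0.184, 0.0, 0.0]
force: [-6.7, 3.3, 19.4]
width: 0.0002
finger_force: 9.3
```

Request:
servo_tool(plan=[[0,0,0,0,0,0.0005,0],[0,0,0,0,0,0,0]])

```text
time_s: 6.62
tool_pos: [0.4865, -0.2542, 0.261]
tool_rot: [0.983, 0.184, 0.0, 0.0]
force: [-10.3, 3.9, 24.3]
width: -0.0
finger_force: 12.4
```

It's now stiff, with the tip at 88 mm, so the cover has bottomed out. I'll retract and check.

Request:
servo_tool(plan=[[0,0,0,0,0,-0.002,0],[0,0,0,0,0,-0.02,0],[0,0,0,0,0,-0.04,0],[0,0,0,0,0,-0.04,0],[0,0,0,-0.05,0,0,0],[0,0,0,-0.05,0,0,0],[0,0,0,-0.05,0,0,0],[0,0,0,0,0,0,0],[0,0,0,0,0,0,0]])

```text
time_s: 7.75
tool_pos: [0.3471, -0.3085, 0.3618]
tool_rot: [0.983, 0.184, 0.0, 0.0]
force: [-0.4, 0.2, -0.7]
width: 0.0001
finger_force: 0.0
```

```bash
python3 - <<'E'
from h import *
from workcell import viewer,monitor
print(monitor.get_obs()["tool_pos"])
for n in ("top","side"):
    d=viewer.get_image(n); blobs(d,.078,.098)
cv2.imwrite("pics/end.png",d["frame"][:,:,::-1])
E
```

```text
[ 0.34713103 -0.30853794  0.36179868]
[310. 196.] 831 mean [ 0.5716 -0.0197  0.0881] circ 0.5727 -0.0193 0.0476 zmed 0.0882 [207 161  90]
[442. 219.] 875 mean [ 0.5165 -0.3973  0.0926] circ 0.5177 -0.3987 0.0473 zmed 0.093 [138  65 170]
[226. 223.] 870 mean [0.4876 0.2122 0.0882] circ 0.4884 0.2131 0.0472 zmed 0.0881 [205 158  88]
[391. 229.] 857 mean [ 0.4855 -0.2535  0.0879] circ 0.486 -0.2539 0.0472 zmed 0.088 [210 164  92]
[305. 251.] 873 mean [ 0.4164 -0.0135  0.0882] circ 0.4163 -0.0136 0.0469 zmed 0.0882 [218 149 185]
[306. 168.] 419 mean [0.4935 0.1756 0.0864] circ 0.488 0.1711 0.0855 zmed 0.0858 [185 155  90]
[124. 198.] 495 mean [ 0.0244 -0.065   0.0879] circ 0.0024 -0.0173 0.0932 zmed 0.0881 [37 46 51]
[275. 196.] 477 mean [ 0.4176 -0.0219  0.0852] circ 0.4181 -0.0156 0.0475 zmed 0.0857 [241 165 200]
[331. 199.] 496 mean [ 0.5734 -0.0274  0.0853] circ 0.5733 -0.0211 0.0484 zmed 0.0858 [231 202 117]
[416. 198.] 154 mean [ 0.8058 -0.0147  0.0876] circ 0.8101 0.0045 0.0366 zmed 0.0879 [85 81 70]
[294. 246.] 856 mean [ 0.488  -0.261   0.0853] circ 0.4875 -0.2558 0.0475 zmed 0.0857 [236 208 121]
[304. 287.] 1415 mean [ 0.5188 -0.4074  0.09  ] circ 0.5181 -0.3995 0.0484 zmed 0.091 [153  55 192]
[250. 320.] 644 mean [ 0.4298 -0.4907  0.0839] circ 0.43 -0.4878 0.0291 zmed 0.0841 [223  78  60]
[291. 328.] 285 mean [ 0.5021 -0.5077  0.0846] circ 0.5047 -0.5306 0.0386 zmed 0.0848 [169 145 139]
[572. 374.] 501 mean [ 0.9334 -0.5852  0.0884] circ 0.9332 -0.5833 0.0508 zmed 0.0886 [80 63 48]
[291. 357.] 248 mean [ 0.5076 -0.5684  0.0848] circ 0.5061 -0.5508 0.0361 zmed 0.085 [201 189 164]
[467. 370.] 1321 mean [ 0.7748 -0.586   0.0879] circ 0.7783 -0.5714 0.1133 zmed 0.088 [137 121  87]
```

View pics/end.png

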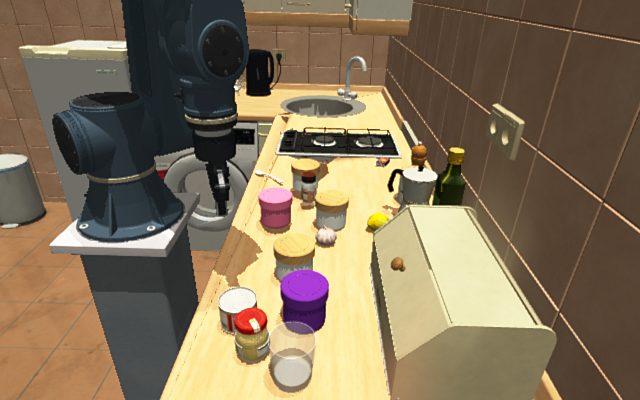

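The picture shows the arm clear of everything and all the other things where they were. The cover at (294,246) is level and has dropped from 93 to 88 mm.

```bash
python3 -c "
from workcell import robot
print(robot.close_job())"
```

```text
the job is handed in; nothing more can be done
None
```

The loose cover was on the right-hand pot, at (0.487, -0.254): it tipped 0.13 rad under a light edge press, I pressed its middle until it sank from 93 to 88 mm, and handed the job in; I tried it first because it measured 5 mm taller, so the other two covers were never pressed.

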